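# Set the odd rocker on the chocolate warmer's switch bank

### The arm

A 6-joint arm with a two-finger parallel gripper is mounted at the origin on a cart in front of the work surface, level with it; the furniture and walls round the work are solid. World frame = base frame: x ahead of the robot, y to its left, z up, the work surface at z = 0. Lengths are in m, angles in rad, forces in N, time in s.
With the tool pointing down it reaches from about 0.375 to 0.975 m from the base axis. Payload 3.8 kg.
Tool frame: the origin (TCP) lies midway between the tips of the shut fingers; the grasp point (between the pads) lies 19 mm behind it; z points along the fingers, y is the line along which they close (so a half turn about z gives the same grasp; the last joint's range is limited). The gripper opens to 88 mm and grips with 3 to 60 N. Pads are 18 mm wide; open, the fingers measure 123 mm over their backs; the gripper's body (75 mm by 187 mm) begins 45 mm behind the grasp point.
Start: joints at [1.072, 0.264, 1.604, -0, 1.274, -0.037], TCP at [0.301, 0.604, 0.239] pointing down, gripper open.
Joint ranges: [-2.63, 2.63], [-0.94, 2.18], [0.31, 2.57], [-1.31, 4.45], [0, 2.66], [-2.55, 2.55]. Speed limits (rad/s): [2.57, 2.57, 3.14, 3.14, 3.14, 3.14].

### API

Orientations are given as a rotation vector (axis times angle).
In Python, from cell import manip, inverse_kinematics, cams, order gives the robot as it stands. Calls block until the motion is done:
- manip.move_pose(position, orientation): joint-space move of the TCP to a pose.
- manip.move_linear(position, rate=0.15, rot=None): straight line of the TCP; rot=None keeps the orientation; rate is the mean speed in m/s.
- manip.set_joints(angles): joint-space move.
- manip.set_gripper(opening, force=None): finger opening in m; force is the grip in N (None keeps the last); returns when the fingers have stopped.
- manip.dwell(seconds).
- inverse_kinematics(position, orientation): joint angles nearest the present ones, or None.
- manip.state(): the state.
- cams.capture(name): name is "scene" or "side" or "wrist"; returns a dict with "image" (384x512x3 uint8, blue, green, red), "z_map" (384x512 float32, m along the optical axis (not along the pixel's ray), 0 where there is no reading), "intrinsics" (3x3 intrinsics, pixels), "position" and "orientation" of the camera in the world; the wrist camera has in their place "T_tool_cam" (4x4, takes a point from camera to tool coordinates, whose origin is the TCP and whose axes are the flange's). Camera axes: x right, y down, z forward; pixel columns grow to the right and rows downward; lengths in m; the calibration is good to about 2 mm. A picture is of the moment at which its call begins: read the wrist's pose just before it.
A pose or a line that the arm cannot do raises manip.IKError and nothing moves.
- order.close_job(): hands the job in; it is judged then, once.
The state is a dict: "clock": time; "joint_pos": joint angles; "joint_velocities": joint speeds; "tau": joint torques, N m; "tool_pos": TCP position; "tcp_rot": TCP orientation; "contact_force": force on the tool from outside, world axes, zero at the start; "moment": the same for the moment, N m; "gripper_width": finger opening in m; "grasp_force": force on a finger pad.
Only numpy, scipy, OpenCV 4.12 (cv2) and the standard library are available. Lean on these libraries where they do the work, as an engineer would, in place of code of your own. Each camera call takes 0.05 s, during which the arm holds its last target. There are 200 camera calls.

### The job

Three of the four rocker switches in the row on the rail are tipped one way and the fourth is tipped the other way. Take the stylus out of its stand, press that odd rocker fully over with the stylus tip so that all four match, leave the other three as they are, then hang the stylus upright in its stand again with its collar resting on the top and let go.

Things in the scene. Friction and masses are not known exactly. Their poses are not given: they have to be found in the camera images.
- stylus: Loose upright stylus, 130 mm long, 60 g: round wooden handle (18 mm thick, 65 mm long), black collar under it (40 mm wide, 5 mm thick), steel shaft 8 mm thick below. Origin on the axis at the collar's underside, z up: the handle runs from 5 to 70 mm above it (grip about 38 mm above), the blunt 6 mm tip is 60 mm below it. Yaw does not matter.
- stand: Fixed metal stand 80 x 80 mm: top plate 72 x 72 mm on four legs over a 6 mm base. Origin at the centre of the underside, z up. The plate's top is 70 mm above the origin, with one 27 mm through hole in the middle; the stylus hangs in it, collar flat on the plate.
- switch_odd: Fixed white module 74 (x) x 31 (y) x 38 mm high carrying the odd rocker, at any place in a row of four equal ones 32 mm apart along y on a rail. Origin: centre of its underside, 8 mm above the worktop; x points away from the robot along the rocker, z up. Pivot 40 mm above the origin. Press spot: the raised far end, 18 mm from the pivot in +x; it goes from 51 down to 39 mm above the origin.
- rocker_odd (a joint): Angle (rad) of the odd black rocker, 52 (x) x 22 (y) x 10 mm, pivoted about y in its module. -0.35: near end fully down, far end up (about the start); +0.35: far end fully down on a firm stop (wanted). Held by friction alone, about 2 N at the press spot; stays where it is left.
- rocker_a (a joint): Angle (rad) of one of the three other, equal rockers in the row, same sense: starts at about +0.33 (far end down) and must stay there.
- rocker_b (a joint): Angle (rad) of one of the three other, equal rockers in the row, same sense: starts at about +0.33 (far end down) and must stay there.
- rocker_c (a joint): Angle (rad) of one of the three other, equal rockers in the row, same sense: starts at about +0.33 (far end down) and must stay there.

How it is judged:
By the outcome, as a careful person would: the job done as asked, in the order asked, and still so for the second after the job is handed in, with the robot touching nothing.
It also fails if it takes over 42 s, if anything falls off the work surface, if the arm or the gripper's body presses on something with over 40 N, if the wrist force passes 120 N, or if a joint passes its speed limit or range.

## Working session

There is one attempt and no reset: what is moved stays moved. The work goes in short steps, each a Python script; the robot and the scene stay as the last script left them, time stands still between calls to the robot, and variables do not carry over. Pictures are saved under pics/ and viewed, at most 10 in all, crops included, and the job is handed in when it is done.

```bash
ls; mkdir -p pics; python3 - <<'E'
from cell import manip, cams
import cv2, numpy as np
ims=[]
for n in("scene","side"):
    c=cams.capture(n); np.savez(f"pics/{n}0.npz",**c); ims.append(c["image"]); print(n,c["position"],c["orientation"],c["intrinsics"].tolist() if hasattr(c["intrinsics"],'tolist') else 0)
cv2.imwrite("pics/a_scene.png",cv2.resize(ims[0],(800,600))); cv2.imwrite("pics/a_side.png",ims[1])
s=manip.state(); print(s)
E
```

```text
pics
scene [ 0.1102914  -0.63595219  0.54361259] [-2.09749922  0.616616   -0.3507913 ] [[403.3434906053744, 0.0, 262.3153051409274], [0.0, 403.3434906053744, 188.45583010628775], [0.0, 0.0, 1.0]]
side [ 1.1256225  -0.24749138  0.8262816 ] [-1.99722536 -1.51296625  0.56968741] [[451.0347733500082, 0.0, 255.9161115979875], [0.0, 451.0347733500082, 192.03596163730265], [0.0, 0.0, 1.0]]
{'clock': 0.1, 'joint_pos': array([ 1.07208101e+00,  2.64657478e-01,  1.60521533e+00, -1.91943027e-05,
        1.27369581e+00, -3.69100766e-02]), 'joint_velocities': array([-0.00051708, -0.00031554, -0.0048875 , -0.00052473, -0.00094746,
        0.00014603]), 'tau': array([ 3.58660000e-04, -5.03611815e+01, -3.58072937e+01,  7.31527805e-02,
        2.32055434e-02, -5.68993914e-05]), 'tool_pos': array([0.30046762, 0.6037322 , 0.23753815]), 'tcp_rot': array([-7.18848654e-01, -3.05772433e+00,  3.00033430e-03]), 'contact_force': array([ 0.35083888, -0.5166589 , -0.75745963]), 'moment': array([-0.01271333,  0.04797324, -0.00086212]), 'grasp_force': 0.0, 'gripper_width': 0.08803031166615449}
```

View pics/a_scene.png

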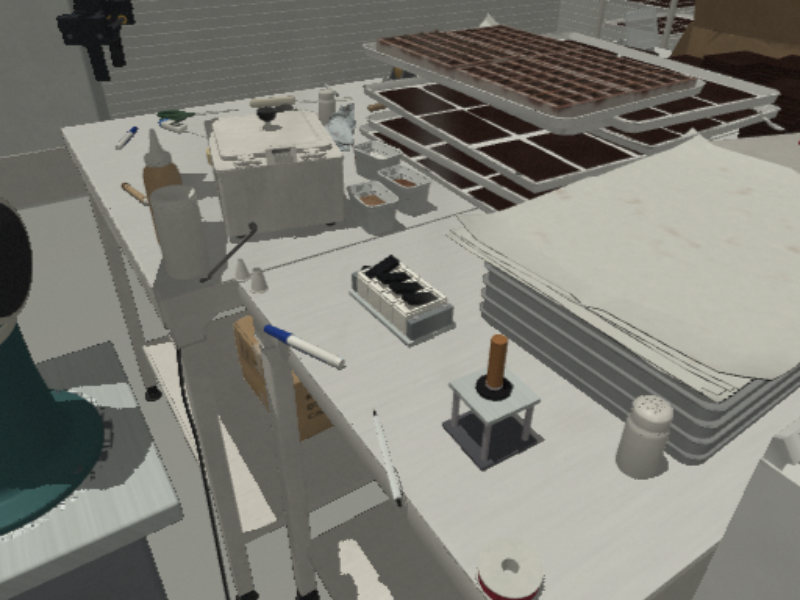

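View pics/a_side.png

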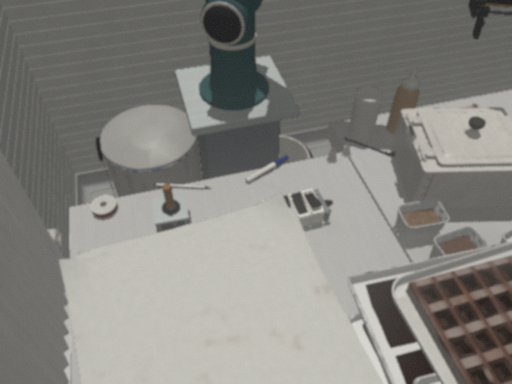

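The scene picture shows the stylus in its stand at about (495,390) on the 800-wide picture, and the rocker row at about (400,290). The farthest rocker (380,265) looks odd. A tall tray stack stands behind both. Next I'll measure them.

```bash
cat > h.py <<'E'
import numpy as np, cv2
from scipy.spatial.transform import Rotation as R
def cloud(c,T=None):
    K=c["intrinsics"]; z=c["z_map"]; v,u=np.indices(z.shape)
    P=np.stack([(u-K[0,2])/K[0,0]*z,(v-K[1,2])/K[1,1]*z,z],-1)
    if T is None: W=P@R.from_rotvec(c["orientation"]).as_matrix().T+c["position"]
    else: W=P@T[:3,:3].T+T[:3,3]
    W[z<=0]=np.nan
    return W
E
python3 - <<'E'
from h import *
np.set_printoptions(precision=3,suppress=True)
H={}
for n in("scene","side"):
    c=dict(np.load(f"pics/{n}0.npz")); W=cloud(c); 
    # height map
    print(n)
    p=W.reshape(-1,3); p=p[~np.isnan(p[:,0])]
    g={}
    for x,y,z in p:
        if .3<x<.85 and -.5<y<.35: 
            k=(int(x//.04),int((y+1)//.04)); g[k]=max(g.get(k,-9),z)
    print("      "+" ".join(f"{(j*.04-1)*100:4.0f}" for j in range(12,34)))
    for i in range(7,22): print(f"{i*4:4d}: "+" ".join(f"{g[i,j]*1000:4.0f}" if (i,j) in g else "   ." for j in range(12,34)))
    if n=="scene":
        for nm,(u,v) in dict(plateL=(455,385),plateF=(495,412),plateR=(535,398),collar=(495,393),handle_top=(498,340),odd=(378,266),r2=(390,278),r4=(420,296),modnear=(415,310),modfarR=(445,300),modL=(358,283)).items():
            print(nm,W[int(v*.64),int(u*.64)])
E
```

```text
scene
       -52  -48  -44  -40  -36  -32  -28  -24  -20  -16  -12   -8   -4    0    4    8   12   16   20   24   28   32
  28:    .    .    .    .    .    .    .    .    .    .    .    .    .    .    .    .    .    .   11  136  136 -665
  32:    .    .   21   20    3   10   11   10    3    3    3    2   17   17   16    3    5   18   35  135  135    2
  36:    .    3   21   21    3    3    3   11   11    7    3   17   18   16    3    3   36   37   34   35  138  140
  40:    .    3   20   20    3   70   68    8    4    2    3    3    3    3    3    3    3    3    3   35  148  149
  44:    3    4    3    3    3   72  142   75    3    3    2    3    3    3    7    4    2    3    2    2  165  149
  48:    4    3    3    3    3   72  141   71    3    2    4   62   62   62   53   38    2    2    2    2  165  152
  52:    3    3    3    3    3    3    3    .    4    3    3   56   56   55   62   37    2    2    2  132  148  153
  56:    3    3  139  136  136  141  146  147  148  149  150  167  141   45 -661 -663    3    3   61  137  148  151
  60:    1  167  157  148  148  149  147  146  145
[... 2236 characters left out ...]
 140
  64:    3  163  153  145  144  144  143  144  142  143  143  147  148    4    3    3    3    4   62   62   63    3
  68:    3  152  148  142  142  142  143  142  143  143  142  144  145    3    4    5    4    3    3   62   62   63
  72:    5  147  146  143  143  143  144  143  143  143  142  143  146    3    4    .    .    .    .   62   45   59
  76:    3  148  148  143  143  143  144  143  143  143  143  143  145  146  146  147  146  146  147  147  146  146
  80:    .    .  149  143  144  143  144  144  144  144  142  143  145  145  226  226  227  226  226  227    .    .
  84:    .    .  146  144  142  143  144  145  144  143  143  142  145  144  227  227  224  216  211  209    .    .
```

```bash
python3 - <<'E'
import numpy as np,cv2
a=np.load("pics/scene0.npz")["image"][155:225,215:300]; b=np.load("pics/side0.npz")["image"][175:235,270:345]
cv2.imwrite("pics/b.png",np.hstack([cv2.resize(a,(480,400),interpolation=2),cv2.resize(b,(320,256),interpolation=2).__class__ and cv2.copyMakeBorder(cv2.resize(b,(320,256),interpolation=2),0,144,0,0,0)]))
E
```

```text
(no output)
```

View pics/b.png

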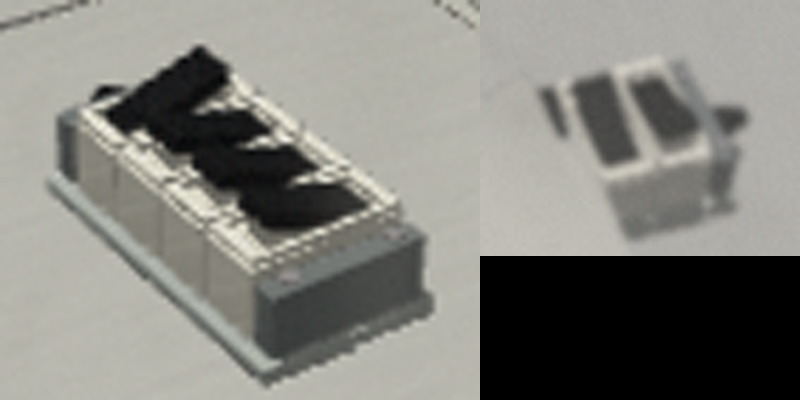

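The odd rocker is the farthest one (+y end); its far end is raised at around (205,60) in the crop. Next I'll look at the row and the stand with the wrist camera.

```bash
python3 - <<'E'
from h import *
from cell import manip, cams, inverse_kinematics as ik
W=cloud(dict(np.load("pics/scene0.npz"))); p=W.reshape(-1,3); m=(p[:,0]>.2)&(p[:,0]<.7)&(p[:,1]>.15)&(p[:,1]<.75); print("max z left",np.nanmax(p[m,2]))
for r in([0,np.pi,0],[np.pi,0,0]): print(r,ik([.48,-.26,.3],r),ik([.53,.04,.3],r))
s=manip.state(); P=s["tool_pos"]; manip.move_linear([P[0],P[1],.40],rate=.25)
j1=ik([.50,0.0,.33],[0,np.pi,0]);j2=ik([.50,0.0,.33],[np.pi,0,0])
rot=[0,np.pi,0] if abs(j1[5])<abs(j2[5]) else [np.pi,0,0]
manip.move_pose([.50,0.0,.33],rot); manip.dwell(.2)
def shot(n):
    s=manip.state(); c=cams.capture("wrist"); T=np.eye(4);T[:3,:3]=R.from_rotvec(s["tcp_rot"]).as_matrix();T[:3,3]=s["tool_pos"]
    T=T@c["T_tool_cam"]; np.savez(f"pics/{n}.npz",T=T,**c); return c["image"],s
a,s=shot("w_sw"); print(s["clock"],rot,s["joint_pos"],s["tool_pos"],s["tcp_rot"])
manip.move_pose([.47,-.26,.33],rot); manip.dwell(.2)
b,s=shot("w_st"); print(s["clock"],s["tool_pos"])
cv2.imwrite("pics/c.png",np.hstack([cv2.resize(x,(400,300)) for x in(a,b)]))
E
```

```text
max z left 0.3609966055442613
[0, 3.141592653589793, 0] [-0.54205186 -0.01415821  1.80232391  0.          1.35342695 -2.11284818] [ 2.84638383e-02 -4.24780132e-02  1.82990083e+00 -4.44089210e-16
  1.35416984e+00 -1.54233249e+00]
[3.141592653589793, 0, 0] [-5.42051856e-01 -1.41582061e-02  1.80232391e+00 -4.44089210e-16
  1.35342695e+00  1.02874447e+00] [ 2.84638383e-02 -4.24780132e-02  1.82990083e+00 -4.44089210e-16
  1.35416984e+00  1.59926017e+00]
3.375 [3.141592653589793, 0, 0] [-4.87728990e-02 -1.16483427e-01  1.84440164e+00  6.22991429e-05
  1.41355930e+00  1.52088971e+00] [0.50016172 0.00053691 0.33007684] [-3.14153637e+00 -1.76549763e-03 -1.85412452e-04]
4.65 [ 0.4705264  -0.25873201  0.33015642]
```

View pics/c.png

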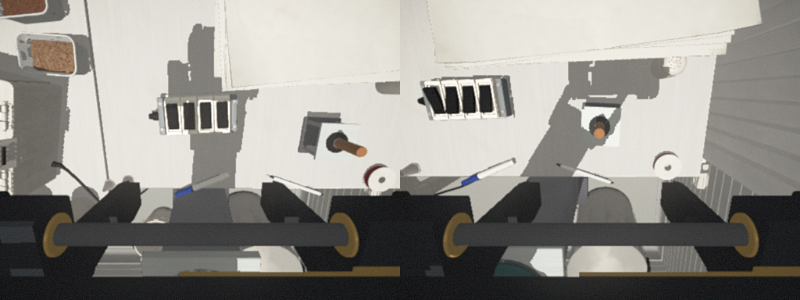

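The left picture shows the row at (200,115), nearly aligned with the world axes, with the odd rocker leftmost. The right picture shows the stylus at (600,125). Now I'll fit exact positions from the depth.

```bash
python3 - <<'E'
from h import *
np.set_printoptions(precision=4,suppress=True)
for n in("w_sw","w_st"):
    c=dict(np.load(f"pics/{n}.npz")); W=cloud(c,c["T"]); img=c["image"].astype(float).mean(-1)
    def sel(x0,x1,y0,y1,z0,z1): 
        with np.errstate(invalid='ignore'): return (W[...,0]>x0)&(W[...,0]<x1)&(W[...,1]>y0)&(W[...,1]<y1)&(W[...,2]>z0)&(W[...,2]<z1)
    print(n,"table z",np.nanmedian(W[sel(.4,.46,-.15,-.1,-.02,.02)][:,2]))
    m=sel(.43,.60,-.12,.10,.042,.075); P=W[m]
    rc=cv2.minAreaRect(P[:,:2].astype(np.float32)*1000); print(" module top rect",rc)
    dk=m&(img<60); nl,lab,st,ce=cv2.connectedComponentsWithStats(dk.astype(np.uint8))
    for k in range(1,nl):
        if st[k,4]>40:
            Q=W[lab==k]; print("  dark",st[k,4],cv2.minAreaRect(Q[:,:2].astype(np.float32)*1000),"zrange",np.percentile(Q[:,2],[3,97]), "top pt",Q[Q[:,2]>np.percentile(Q[:,2],95)].mean(0))
    m=sel(.40,.54,-.34,-.18,.064,.08); Q=W[m]; print(" plate",cv2.minAreaRect(Q[:,:2].astype(np.float32)*1000),np.median(Q[:,2]))
    m=sel(.40,.54,-.34,-.18,.137,.15); Q=W[m]; print(" handle top",len(Q),cv2.minEnclosingCircle(Q[:,:2].astype(np.float32)*1000),np.median(Q[:,2]))
    m=sel(.40,.54,-.34,-.18,.085,.135); Q=W[m]; print(" handle side mean",Q.mean(0))
for n in("scene","side"):
    c=dict(np.load(f"pics/{n}0.npz")); W=cloud(c); 
    p=W.reshape(-1,3)
    for z0,z1,l in((.064,.08,"plate"),(.137,.15,"top")):
        Q=p[(p[:,0]>.40)&(p[:,0]<.54)&(p[:,1]>-.34)&(p[:,1]<-.18)&(p[:,2]>z0)&(p[:,2]<z1)]; print(n,l,len(Q),cv2.minAreaRect(Q[:,:2].astype(np.float32)*1000))
E
```

```text
w_sw table z 0.00029072579353756067
 module top rect ((525.9702758789062, 7.0110626220703125), (73.37305450439453, 125.37774658203125), 2.661939859390259)
  dark 68 ((542.0935668945312, 54.027381896972656), (11.550559043884277, 18.461606979370117), 0.7412371039390564) zrange [0.0574 0.062 ] top pt [0.5435 0.0554 0.0622]
  dark 299 ((525.7945556640625, 21.650524139404297), (46.740909576416016, 18.447898864746094), 4.189467906951904) zrange [0.0457 0.0607] top pt [0.5049 0.0225 0.0612]
  dark 94 ((526.6632080078125, -9.592743873596191), (44.32814025878906, 17.877208709716797), 0.36991429328918457) zrange [0.0455 0.0608] top pt [ 0.5058 -0.0167  0.0609]
 plate ((478.04022216796875, -259.181884765625), (74.52755737304688, 72.40020751953125), 87.61228942871094) 0.07044671319098889
 handle top 170 ((479.0431823730469, -256.443603515625), 9.367531776428223) 0.13992062447287973
 handle side mean [ 0.4815 -0.2503  0.1114]
w_st table z 0.0002433103855070673
 module top rect ((525.5386352539062, 1.6981887817382812), (73.21834564208984, 136.69847106933594), 2.3777594566345215)
  dark 1022 ((524.
[... 510 characters left out ...]
25, -259.07427978515625), (72.01283264160156, 72.16645050048828), 87.73136138916016) 0.07047353715743901
 handle top 161 ((478.7745361328125, -257.0054016113281), 8.81871223449707) 0.14000404308292325
 handle side mean [ 0.4858 -0.257   0.1109]
scene plate 1192 ((477.54156494140625, -260.6015625), (74.351806640625, 74.53966522216797), 87.70280456542969)
scene top 67 ((477.3100280761719, -258.463134765625), (15.254887580871582, 16.376476287841797), 66.78388214111328)
side plate 809 ((478.158935546875, -258.8657531738281), (71.96070861816406, 77.21182250976562), 87.77588653564453)
side top 47 ((478.79705810546875, -255.8944549560547), (14.812714576721191, 18.579113006591797), 52.4245491027832)
```

```bash
python3 - <<'E'
from h import *
np.set_printoptions(precision=4,suppress=True)
from cell import manip, cams
def p(l): s=manip.state(); print(l,round(s["clock"],2),s["tool_pos"],s["tcp_rot"],s["contact_force"],round(s["gripper_width"],4),round(s["grasp_force"],1))
rot=[np.pi,0,0]
manip.move_linear([.4788,-.2572,.16],rate=.2,rot=rot)
manip.move_linear([.4788,-.2572,.089],rate=.1); p("at")
manip.set_gripper(0.0,force=30); p("grip")
manip.move_linear([.4788,-.2572,.27],rate=.2); p("up")
manip.move_linear([.542,.0538,.20],rate=.25); manip.dwell(.3); p("over")
ims=[]
for n in("scene","side","wrist"):
    c=cams.capture(n)
    if n!="wrist": np.savez(f"pics/{n}1.npz",**c)
    ims.append(c["image"])
cv2.imwrite("pics/d.png",np.hstack([cv2.resize(ims[0][80:230,180:330],(400,400),interpolation=2),cv2.resize(ims[1][120:250,240:370],(400,400),interpolation=2)]))
E
```

```text
at 6.56 [ 0.4793 -0.2575  0.0896] [ 3.1411 -0.0001  0.0014] [ 0.3313 -1.0852  0.1289] 0.088 0.0
grip 7.63 [ 0.4788 -0.2572  0.089 ] [-3.1415  0.      0.0001] [-0.0629 -0.7689  0.6605] 0.0169 30.0
up 8.69 [ 0.478  -0.2568  0.2684] [-3.1403  0.0001  0.0035] [ 0.6421 -0.2001 -1.3404] 0.0172 30.0
over 10.44 [0.5421 0.0531 0.2003] [ 3.1416 -0.0018  0.0007] [-0.4531 -0.775  -0.9819] 0.0172 30.0
```

View pics/d.png

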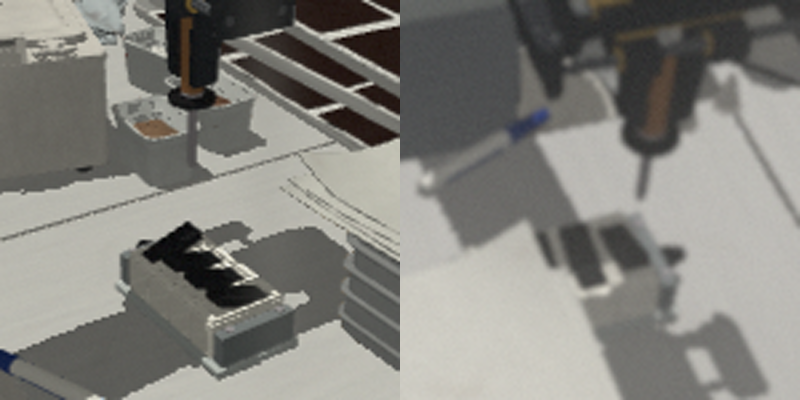

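The stylus hangs straight in the grip above the odd rocker (left picture: tip about (193,165)). Next: a quick check of the shaft position in depth, then press under force watch.

```bash
python3 - <<'E'
from h import *
np.set_printoptions(precision=4,suppress=True)
from cell import manip, cams
for n in("scene","side"):
    W=cloud(dict(np.load(f"pics/{n}1.npz"))).reshape(-1,3)
    for a,b in((.12,.145),(.145,.17)):
        Q=W[(abs(W[:,0]-.542)<.02)&(abs(W[:,1]-.054)<.02)&(W[:,2]>a)&(W[:,2]<b)]; print(n,a,len(Q),np.median(Q,0) if len(Q) else 0,Q[:,2].min() if len(Q) else 0)
x,y=.542,.0538
manip.move_linear([x,y,.148],rate=.15); manip.dwell(.3); f0=manip.state()["contact_force"]; z=.143
while z>.1225:
    manip.move_linear([x,y,z],rate=.03); manip.dwell(.1); s=manip.state(); df=s["contact_force"]-f0; print(round(z,4),s["tool_pos"],df,round(s["clock"],2))
    if df[2]>10: break
    z-=.0015
manip.move_linear([x,y,.20],rate=.15)
manip.dwell(.1)
c=cams.capture("scene"); c2=cams.capture("side")
cv2.imwrite("pics/e.png",np.hstack([cv2.resize(c["image"][80:230,180:330],(400,400),interpolation=2),cv2.resize(c2["image"][120:250,240:370],(400,400),interpolation=2)]))
print(manip.state()["clock"])
E
```

```text
scene 0.12 33 [0.5399 0.0485 0.1343] 0.12289748986200416
scene 0.145 41 [0.5398 0.0493 0.1569] 0.14500077255671767
side 0.12 27 [0.5447 0.0517 0.1341] 0.12042366720537878
side 0.145 26 [0.5448 0.0512 0.1545] 0.14602773380446044
0.143 [0.5419 0.0538 0.1428] [-1.0803 -1.0126 -0.4282] 11.81
0.1415 [0.542  0.0538 0.1415] [-1.3813 -1.728  -0.2965] 12.16
0.14 [0.542  0.0538 0.14  ] [-0.805  -1.8781 -0.3233] 12.51
0.1385 [0.5421 0.0538 0.1386] [-0.2931 -1.6719  0.2657] 12.86
0.137 [0.5421 0.0538 0.137 ] [-0.4192 -2.0144 -0.2151] 13.21
0.1355 [0.542  0.0538 0.1354] [-0.226  -0.6044  0.7505] 13.56
0.134 [0.5419 0.0538 0.1339] [-1.2199 -1.6006  0.8404] 13.91
0.1325 [0.5419 0.0538 0.1324] [-0.3744 -2.7834  1.4155] 14.26
0.131 [0.5419 0.0538 0.1309] [ 0.064  -0.6747  1.3781] 14.61
0.1295 [0.542  0.0538 0.1294] [-0.0165 -0.5676  0.47  ] 14.96
0.128 [0.542  0.0538 0.128 ] [ 0.6134 -1.7966  0.6027] 15.31
0.1265 [0.542  0.0538 0.1264] [ 1.3563 -1.8387  0.4741] 15.66
0.125 [0.5423 0.0538 0.1255] [-0.9077 -1.1285  5.2489] 16.01
0.1235 [0.5431 0.0539 0.1249] [-0.5575 -0.2611  7.3782] 16.36
17.2167
```

View pics/e.png

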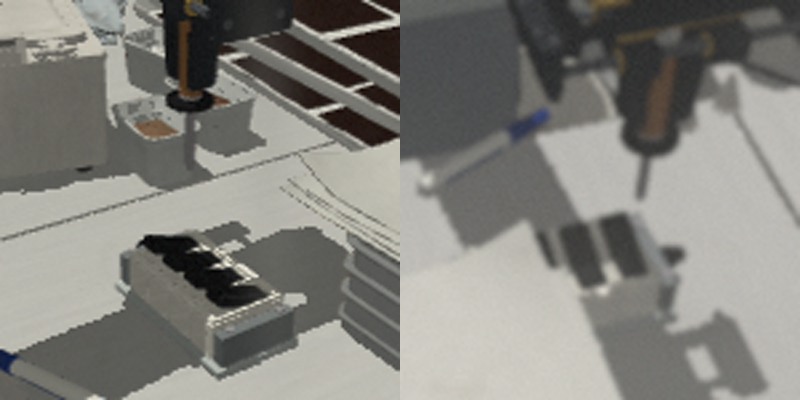

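All four rockers now line up (left picture, (140–240, 240–300)), and the force rose at the stop. Now I'll return the stylus.

```bash
python3 - <<'E'
from h import *
np.set_printoptions(precision=4,suppress=True)
from cell import manip, cams
x,y=.4782,-.2588
manip.move_linear([.542,.0538,.27],rate=.2)
manip.move_linear([x,y,.27],rate=.25)
manip.move_linear([x,y,.10],rate=.12); manip.dwell(.3); f0=manip.state()["contact_force"]; print(f0); z=.094
while z>.084:
    manip.move_linear([x,y,z],rate=.03); manip.dwell(.1); s=manip.state(); df=s["contact_force"]-f0; print(round(z,4),s["tool_pos"],df,round(s["clock"],2))
    if df[2]>3.5: break
    z-=.001
manip.set_gripper(.06); manip.dwell(.2)
manip.move_linear([x,y,.25],rate=.12); manip.move_linear([x-.02,y,.33],rate=.2); manip.dwell(.2)
s=manip.state(); c=cams.capture("wrist"); T=np.eye(4);T[:3,:3]=R.from_rotvec(s["tcp_rot"]).as_matrix();T[:3,3]=s["tool_pos"]
W=cloud(c,T@c["T_tool_cam"]).reshape(-1,3)
m=(abs(W[:,0]-x)<.07)&(abs(W[:,1]-y)<.07)&(W[:,2]>.135)&(W[:,2]<.16); Q=W[m]; print("top",cv2.minEnclosingCircle(Q[:,:2].astype(np.float32)*1000),np.median(Q[:,2]),s["clock"])
c=cams.capture("scene"); c2=cams.capture("side")
cv2.imwrite("pics/f.png",np.hstack([cv2.resize(c["image"][150:310,220:380],(400,400),interpolation=2),cv2.resize(c2["image"][140:250,130:240],(400,400),interpolation=2)]))
E
```

```text
[-0.6804 -0.6089 -0.7497]
0.094 [ 0.4781 -0.2588  0.0938] [ 0.5745 -0.0443  0.3571] 21.46
0.093 [ 0.4783 -0.2588  0.0931] [0.8698 0.2993 0.6004] 21.81
0.092 [ 0.4782 -0.2588  0.092 ] [ 0.7815  0.6049 -0.5145] 22.16
0.091 [ 0.4782 -0.2588  0.091 ] [1.1595 0.8316 0.0913] 22.51
0.09 [ 0.4782 -0.2588  0.09  ] [0.1516 0.5617 0.2657] 22.86
0.089 [ 0.4781 -0.2587  0.0889] [ 1.1414 -0.094   0.2416] 23.21
0.088 [ 0.4782 -0.2588  0.0889] [-2.0233  2.0023  5.8633] 23.56
top ((478.3436279296875, -259.2611999511719), 8.742291450500488) 0.1400329614580128 26.7833
```

View pics/f.png

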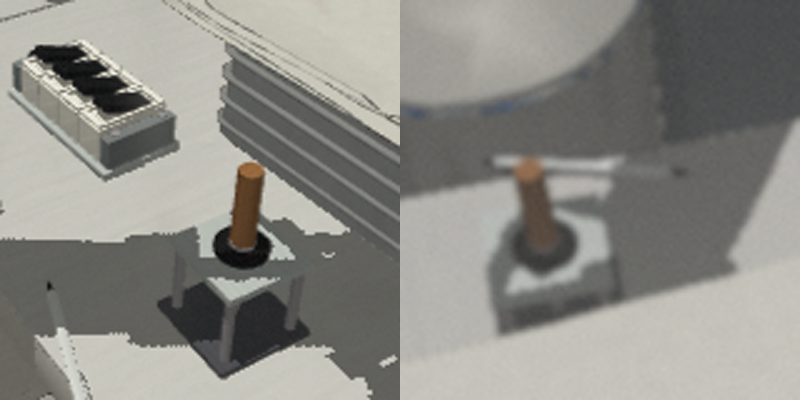

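The stylus hangs upright with its collar on the plate (left picture, (245,245)), all four rockers match, and the gripper is clear.

```bash
python3 -c "
from cell import order
print(order.close_job())"
```

```text
the job is handed in; nothing more can be done
None
```

The odd rocker was pressed over to its stop with the stylus, so all four now match; the stylus hangs upright in its stand again, released, and the job was handed in at about 27 s of the 42 s allowed.

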